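# Tuck the drip apron under the flap and hold it down

### The job

The white lidded jar stands on the orange ring of the drip board, in the way of the blue hinged flap: slide it sideways along the board, without lifting it, until it stands inside the green ring. Then fetch the metal apron by its black rib and, without lifting the blue flap, slide its front edge along the board and under the flap until the red line on the apron is at the flap's edge, centred and square to the flap. Finish while still holding the apron by the rib, pressed flat on the board with a light, steady push; leave the gauze roll where it lies.

Things in the scene. Friction and masses are not known exactly. Their poses are not given: they have to be found in the camera images.
- board: Grey drip board, fixed, 190 mm (x) by 220 mm (y), 12 mm thick, on the table. Origin: centre of its underside; +x points away from the robot, z up. One half (y = +55 or -55 mm, it varies) has the blue flap with an orange ring before it, the other half the green ring. Both rings (printed flat, 84 mm across) are centred at x = -45 mm; the jar starts in the orange one.
- flap_edge (a point): On the board's top surface, below the middle of the near edge of the blue flap's flat part. +x points in under the flap, square to its edge; y along the edge; z up. The flap is 90 mm wide (y), 4 mm thick, 59 mm from this edge to its hinge at the far side; at rest it is level, 7 mm clear above the board. Before the edge a lip 7 mm long flares up to 15 mm above the board.
- flap (a joint): Hinge of the blue flap: 0 lying level at rest, grows in rad as its near edge is lifted. It is light (60 g) and falls back to 0. It must not be lifted beyond 0.12 rad. Fixed metal posts, 16 mm high, 6 mm wide, stand 50 mm either side of the middle at the hinge.
- green_ring (a point): Centre of the green ring printed flat on the board's top surface, 84 mm outside, 76 mm inside; the jar goes here. It lies 110 mm sideways of the orange ring's centre. Axes as the board's, z up.
- jar_center (a point): White lidded jar, one solid piece, 86 mm high, 0.14 to 0.28 kg. Body 60 mm across up to 56 mm, lid 61 to 63 mm across from 56 to 75 mm, then on the axis a round knob 16 mm across from 75 to 86 mm. Held by the knob it tips as it drags; held round the body it slides well. This point is on its axis, 43 mm above its underside; z up.
- apron_grip (a point): Metal apron: flat plate 110 mm (x) by 80 mm (y) by 4 mm, 0.12 kg, lying on the table, with an upright black rib to hold it by: 8 mm thick (x), 50 mm long (y), top 32 mm above the plate's underside. This point: rib's centre, 18 mm above the plate's underside, 80 mm behind the front edge, 30 mm before the back edge, mid y. +x points to the front edge, z up.
- apron_front (a point): Middle of the apron's front edge, at its underside; axes as the apron's. The red line across the apron is 30 mm behind this edge.
- gauze: White gauze roll lying down, 41x91x41 mm; bystander, origin under its centre.

How it is judged:
By the outcome, as a careful person would: the job done as asked, in the order asked, and still so for the second after the job is handed in, while the arm keeps its last pose, push and grip.
It also fails if it takes over 56 s, if anything falls off the work surface, if the arm or the gripper's body presses on something with over 40 N, if the wrist force passes 120 N, or if a joint passes its speed limit or range.

### The arm

A 6-joint arm with a two-finger parallel gripper is mounted at the origin on a cart in front of the work surface, level with it; the furniture and walls round the work are solid. World frame = base frame: x ahead of the robot, y to its left, z up, the work surface at z = 0. Lengths are in m, angles in rad, forces in N, time in s.
With the tool pointing down it reaches from about 0.4 to 0.825 m from the base axis. Payload 7 kg.
Tool frame: the origin (TCP) lies on the centre line of the jaws, within the pads' length; the fingertips stand tip_reach ahead of it and the grasp point (between the pads) is the TCP (tip_reach is the distance from the TCP to the fingertips, in m); z points along the fingers, y is the line along which they close (so a half turn about z gives the same grasp; the last joint's range is limited). The gripper opens to 88 mm and grips with 3 to 60 N. Pads are 19 mm wide; open, the fingers measure 130 mm over their backs; the gripper's body (78 mm by 193 mm) begins 47 mm behind the grasp point.
Start: joints at [-1.031, 0.359, 0.012, 0, -1.224, -0.288], TCP at [0.168, -0.654, 0.246] pointing down, gripper open.
Joint ranges: [-3.07, 3.07], [-1.43, 2.12], [-1.02, 1.25], [-3.03, 1.67], [-3.05, -0], [-3.03, 3.03]. Speed limits (rad/s): [2.39, 2.39, 3.01, 3.14, 3.14, 3.14].

### API

Orientations are given as [roll, pitch, yaw] about the fixed x, y, z axes, in that order (R = Rz(yaw) Ry(pitch) Rx(roll)).
In Python, from station import get_state, grab_frame, calibration, job_done, find_in, mark_of, tip_reach gives the robot as it stands.
- The arm moves only by the shell command python3 -m handwheel 'ROWS' [OPENING] [FORCE]. ROWS is JSON, a list of rows, each an object with "delta_pos": the shift along the world's x, y, z in units of 30 mm (1.0 is 30 mm), a list of three; "dr": the turn, a rotation vector about the world's x, y, z in degrees, a list of three. In form: [{"delta_pos": [tx, ty, tz], "dr": [rx, ry, rz]}, ...]. A call has 1 to 10 rows; each row shifts and turns the commanded pose from where the row before left it; what a row does not reach is not made up. A row lasts 1/10 s, in which the tool goes at most 50 mm and 8.59 degrees, less where a joint would pass 70% of its speed; a pose out of reach is approached as far as the arm can. A call is refused whole if a number of a shift passes 1 or a number of a turn 8.59, either way. A call with a gripper value outside its range is refused whole. OPENING is the closure, from -1 (fully open) to 1 (shut), set as the call begins (- or left out, the last holds). The fingers move at their own pace and stop on an object; FORCE is the grip in N (left out, the last holds). Time passes only in rows, so rows that do not move let the fingers close. It gives the time, the measured TCP pose, the force, the opening and the grip force at its end, in the units of the state.
- get_state(): the state, without advancing time (a new reading comes with each control period).
- grab_frame(name): name is "scene" or "top" or "wrist"; returns the picture (480x640x3 uint8, red, green, blue); there is no depth.
- calibration(name): a dict with "fx", "fy", "cx", "cy" (pixels), "extrinsics" (4x4, takes a point from world to camera coordinates). Camera axes: x right, y down, z forward; pixel columns grow to the right and rows downward; lengths in m; the calibration is good to about 2 mm. A picture is of the moment at which its call begins: read the wrist's pose just before it. calibration takes no time and is no camera call; for the wrist camera it gives the pose at the moment of the call.
- job_done(): hands the job in; it is judged then, once.
Trained networks look in the newest picture that a camera, given by its name, has taken for a name from the list of things; names that differ only in an ending like _2 or _b are one class to them, and where a whole thing is asked for, a point or a joint stands for the part that bears it (a point fixed in the world has none). Each returns a list of dicts, best first, with "conf" (0 to 1); they miss things now and then, are a little off and sometimes report something else, mostly with a low value. They report only what shows in the picture. A call takes as long as a camera call.
- find_in(camera, query): "location" ([column, row] in pixels, amid what is visible of it).
- mark_of(camera, query): "location" ([column, row] in pixels: a listed point, or the origin of a listed thing).
The state is a dict: "t": time; "q": joint angles; "qd": joint speeds; "joint_efforts": joint torques, N m; "eef_pos": TCP position; "ee_rot": TCP orientation; "force": force on the tool from outside, world axes, zero at the start; "moment": the same for the moment, N m; "width": finger opening in m; "gripper_force": force on a finger pad.
Only numpy, scipy, OpenCV 4.12 (cv2) and the standard library are available. Lean on these libraries where they do the work, as an engineer would, in place of code of your own. Each camera call takes 0.05 s, during which the arm holds its last target. There are 200 camera calls.

## Working session

There is one attempt and no reset: what is moved stays moved. The work goes in short steps, Python scripts to look and compute and a shell command to move; the robot and the scene stay as the last step left them, time stands still between calls to the robot, and variables do not carry over. Pictures are saved under pics/ and viewed, at most 10 in all, crops included, and the job is handed in when it is done.

```bash
mkdir -p pics; cat > h.py <<'E'
import numpy as np, cv2
from station import *
def ray(cam,px,z,c=None):
    c=c or calibration(cam); E=np.array(c["extrinsics"]); R,t=E[:3,:3],E[:3,3]
    d=R.T@np.array([(px[0]-c["cx"])/c["fx"],(px[1]-c["cy"])/c["fy"],1]); o=-R.T@t
    return o+d*(z-o[2])/d[2]
def marks(cam,qs):
    c=calibration(cam)
    for q,z in qs:
        for r in mark_of(cam,q)[:2]:
            print(cam,q,round(r["conf"],2),np.round(r["location"],1),np.round(ray(cam,r["location"],z,c),4))
Q=[("board",0),("flap_edge",.012),("green_ring",.012),("jar_center",.055),("apron_grip",.018),("apron_front",0),("gauze",0)]
E
python3 - <<'E'
from h import *
s=get_state(); print(s["eef_pos"],s["ee_rot"],s["width"],s["force"],tip_reach)
for n in("top","scene"):
    f=grab_frame(n); cv2.imwrite(f"pics/{n}0.png",f[:,:,::-1]); marks(n,Q)
E
```

```text
[ 0.16803033 -0.65326295  0.24460021] [ 3.13988302e+00 -1.76134532e-04 -2.88992007e+00] 0.08761853230691205 [-0.76417291 -0.49709243 -1.07331196] 0.019
top board 0.72 [306.7 224.1] [ 0.6025 -0.0771  0.    ]
top board 0.66 [278.5 242.1] [ 0.5685 -0.0207  0.    ]
top flap_edge 0.91 [304.6 222. ] [ 0.604  -0.0732  0.012 ]
top green_ring 0.72 [252.6 265.3] [0.5227 0.0295 0.012 ]
top jar_center 0.64 [307.9 255.4] [ 0.5299 -0.077   0.055 ]
top apron_grip 0.96 [407.4 260.5] [ 0.5191 -0.2664  0.018 ]
top apron_front 0.76 [396.8 224. ] [ 0.5956 -0.2545  0.    ]
top gauze 0.7 [381.9 190.7] [ 0.665  -0.2297  0.    ]
scene board 0.86 [297.1 260.9] [ 0.5789 -0.0186  0.    ]
scene flap_edge 0.67 [333.4 260.9] [ 0.6028 -0.0764  0.012 ]
scene green_ring 0.59 [254.1 260.4] [0.5267 0.0316 0.012 ]
scene jar_center 0.79 [308.4 264.1] [ 0.5307 -0.0773  0.055 ]
scene apron_grip 0.74 [404.8 330.4] [ 0.5269 -0.2535  0.018 ]
scene gauze 0.71 [433.2 280.1] [ 0.6699 -0.2291  0.    ]
```

View pics/top0.png

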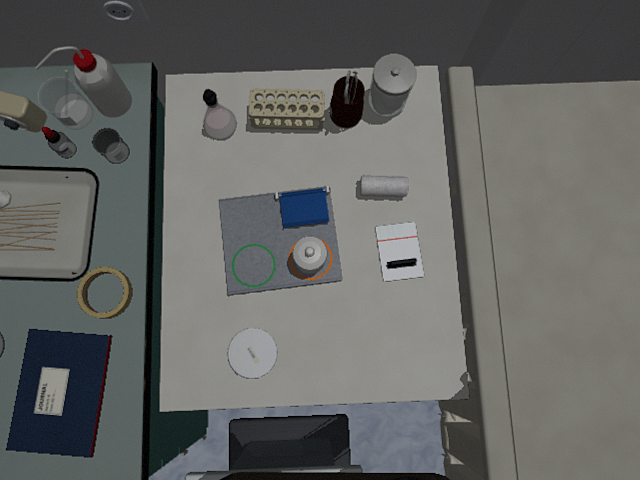

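View pics/scene0.png

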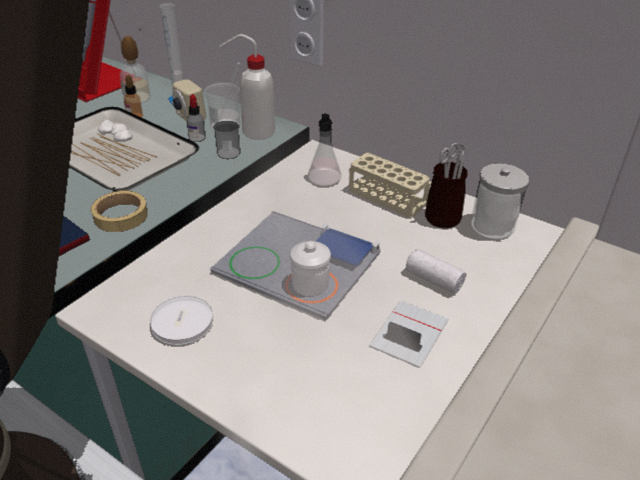

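```bash
python3 - <<'E'
from h import *
f=cv2.imread("pics/top0.png"); hsv=cv2.cvtColor(f,cv2.COLOR_BGR2HSV)
def pts(lo,hi,z,box):
    m=cv2.inRange(hsv,lo,hi); k=np.zeros_like(m); x0,y0,x1,y1=box; k[y0:y1,x0:x1]=m[y0:y1,x0:x1]
    v,u=np.nonzero(k); return np.array([ray("top",(a,b),z)[:2] for a,b in zip(u,v)],np.float32)
def rect(n,p): print(n,len(p),cv2.minAreaRect(p*1000))
B=(210,180,350,300)
g=pts((45,120,60),(80,255,255),.012,B); o=pts((5,120,100),(18,255,255),.012,B)
for n,p in(("green",g),("orange",o)): print(n,len(p),cv2.fitEllipse(p*1000))
rect("flap",pts((105,120,50),(125,255,255),.021,B))
rect("board",pts((0,0,60),(180,255,135),.012,B))
P=(365,210,435,290)
rect("plate",pts((0,0,195),(180,60,255),.004,P)); rect("rib",pts((0,0,0),(180,255,70),.032,P)); rect("red",pts((0,80,100),(8,255,255),.004,P))
E
```

```text
green 214 ((523.3856201171875, 28.25000762939453), (79.77526092529297, 79.84149169921875), 32.33642578125)
orange 148 ((533.4216918945312, -81.21614074707031), (79.78260040283203, 81.08983612060547), 101.25464630126953)
flap 1560 ((631.5074462890625, -72.59610748291016), (68.46976470947266, 90.58573150634766), 4.925239562988281)Traceback (most recent call last):
  File "<stdin>", line 11, in <module>
  File "<stdin>", line 5, in pts
  File "h.py", line 4, in ray
    c=c or calibration(cam); E=np.array(c["extrinsics"]); R,t=E[:3,:3],E[:3,3]
           ~~~~~~~~~~~^^^^^
ValueError: time passes only in moves, steps and waits
```

```bash
python3 - <<'E'
from h import *
C=calibration("top")
f=cv2.imread("pics/top0.png"); hsv=cv2.cvtColor(f,cv2.COLOR_BGR2HSV)
def pts(lo,hi,z,box):
    m=cv2.inRange(hsv,lo,hi); k=np.zeros_like(m); x0,y0,x1,y1=box; k[y0:y1,x0:x1]=m[y0:y1,x0:x1]
    v,u=np.nonzero(k); return np.array([ray("top",(a,b),z,C)[:2] for a,b in zip(u,v)],np.float32)
def rect(n,p): print(n,len(p),cv2.minAreaRect(p*1000) if len(p) else "")
P=(365,210,435,290)
rect("plate",pts((0,0,195),(180,60,255),.004,P)); rect("rib",pts((0,0,0),(180,255,70),.032,P)); rect("red",pts((0,80,100),(8,255,255),.004,P))
for r in hsv[235:262:4,395:405:5]: print(r.tolist())
print(hsv[230,360].tolist(),C["extrinsics"])
E
```

```text
plate 9 ((523.0560302734375, -241.69851684570312), (84.26282501220703, 36.73930740356445), 59.766536712646484)
rib 199 ((517.0548706054688, -238.58953857421875), (78.06785583496094, 33.20797348022461), 68.33197784423828)
red 35 ((566.1692504882812, -252.062255859375), (1.8144431114196777, 79.05023193359375), 4.668276309967041)
[[108, 7, 180], [103, 13, 181]]
[[179, 89, 160], [170, 4, 171]]
[[101, 11, 178], [98, 11, 178]]
[[110, 9, 179], [103, 10, 179]]
[[102, 7, 179], [113, 6, 179]]
[[100, 9, 180], [110, 8, 181]]
[[108, 7, 176], [105, 9, 172]]
[25, 11, 143] [[-0.04070535 -0.99916582  0.00327793 -0.0653153 ]
 [-0.97700152  0.03911472 -0.20961411  0.56585138]
 [ 0.20931104 -0.01173496 -0.9777787   0.95194062]
 [ 0.          0.          0.          1.        ]]
```

```bash
python3 -m handwheel '[{"delta_pos":[0.6,0.96,0],"dr":[0,0,-0.95]},{"delta_pos":[0.6,0.96,0],"dr":[0,0,-0.95]},{"delta_pos":[0.6,0.96,0],"dr":[0,0,-0.95]},{"delta_pos":[0.6,0.96,0],"dr":[0,0,-0.95]},{"delta_pos":[0.6,0.96,0],"dr":[0,0,-0.95]},{"delta_pos":[0.6,0.96,0],"dr":[0,0,-0.95]},{"delta_pos":[0.6,0.96,0],"dr":[0,0,-0.95]},{"delta_pos":[0.6,0.96,0],"dr":[0,0,-0.95]},{"delta_pos":[0.6,0.96,0],"dr":[0,0,-0.95]},{"delta_pos":[0.6,0.96,0],"dr":[0,0,-0.95]}]' -1 20
python3 -m handwheel '[{"delta_pos":[0.6,0.96,0],"dr":[0,0,0]},{"delta_pos":[0.6,0.96,0],"dr":[0,0,0]},{"delta_pos":[0.6,0.96,0],"dr":[0,0,0]},{"delta_pos":[0.6,0.96,0],"dr":[0,0,0]},{"delta_pos":[0.6,0.96,0],"dr":[0,0,0]},{"delta_pos":[0.6,0.96,0],"dr":[0,0,0]},{"delta_pos":[0.6,0.96,0],"dr":[0,0,0]},{"delta_pos":[0.6,0.96,0],"dr":[0,0,0]},{"delta_pos":[0.6,0.96,0],"dr":[0,0,0]},{"delta_pos":[0.6,0.5,0],"dr":[0,0,0]}]'
python3 - <<'E'
from h import *
c=calibration("wrist"); f=grab_frame("wrist"); cv2.imwrite("pics/w1.png",f[:,:,::-1]); marks("wrist",Q)
s=get_state(); print(s["eef_pos"],s["ee_rot"])
np.save("w1.npy",np.array(c["extrinsics"]))
E
```

```text
t: 1.8
eef_pos: [0.3487, -0.3645, 0.2458]
ee_rot: [-3.141, 0.001, -3.056]
force: [-0.4, -0.6, 0.7]
width: 0.0873
gripper_force: 0.0
t: 2.8
eef_pos: [0.5289, -0.0896, 0.2459]
ee_rot: [3.141, 0.001, -3.054]
force: [0.5, -1.2, -0.5]
width: 0.0877
gripper_force: 0.0
wrist board 0.95 [383.2 243. ] [ 0.5737 -0.0231  0.    ]
wrist flap_edge 0.68 [328.7 270.5] [ 0.6042 -0.077   0.012 ]
wrist green_ring 0.8 [443.8 204.3] [0.5254 0.0279 0.012 ]
wrist green_ring 0.53 [381.8 242.9] [ 0.5699 -0.0268  0.012 ]
wrist jar_center 0.65 [337.1 218.7] [ 0.5375 -0.0764  0.055 ]
wrist apron_grip 0.56 [143.7 174.5] [ 0.5206 -0.2583  0.018 ]
wrist apron_front 0.73 [161.3 246.9] [ 0.5981 -0.2517  0.    ]
[ 0.52773448 -0.09225696  0.24566453] [-3.14157670e+00  2.40499170e-05 -3.05664026e+00]
```

View pics/w1.png

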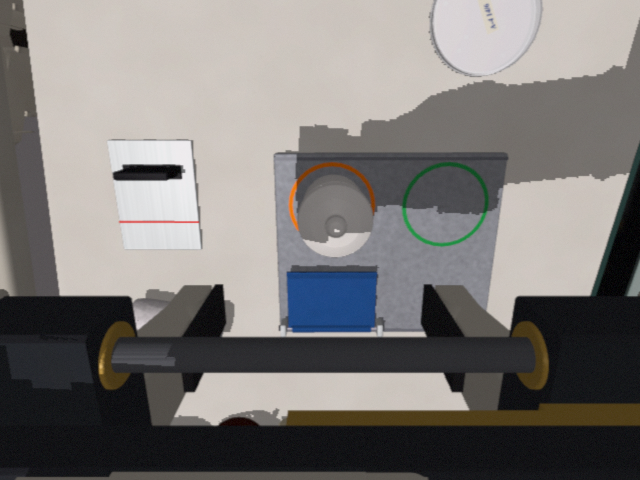

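```bash
python3 - <<'E'
from h import *
C=calibration("wrist"); C["extrinsics"]=np.load("w1.npy")
f=cv2.imread("pics/w1.png"); hsv=cv2.cvtColor(f,cv2.COLOR_BGR2HSV)
def pts(lo,hi,z,box):
    m=cv2.inRange(hsv,lo,hi); k=np.zeros_like(m); x0,y0,x1,y1=box; k[y0:y1,x0:x1]=m[y0:y1,x0:x1]
    v,u=np.nonzero(k); return np.array([ray("wrist",(a,b),z,C)[:2] for a,b in zip(u,v)],np.float32)
B=(275,150,505,335)
o=pts((5,120,60),(18,255,255),.012,B);g=pts((45,120,40),(80,255,255),.012,B)
for n,p in(("green",g),("orange",o)): print(n,len(p),cv2.fitEllipse(p*1000))
def rect(n,p):
    r=cv2.minAreaRect(p*1000); print(n,len(p),r); return r
rect("flap",pts((105,120,20),(125,255,255),.020,B))
P=(100,130,210,255)
rect("red",pts((0,80,60),(8,255,255),.004,P)); rect("rib",pts((0,0,0),(180,255,60),.026,P))
print("knob",ray("wrist",(336.5,226),.095,C)); 
for p in((109,141),(192,140),(200,249),(124,250)): print("plate",ray("wrist",p,.004,C))
for p in((115,175),(182,170)): print("rib",ray("wrist",p,.030,C))
for p in((287,271),(377,271)): print("edge",ray("wrist",p,.027,C))
for p in((275,154),(506,155)): print("board",ray("wrist",p,.012,C))
E
```

```text
green 861 ((523.577392578125, 28.34145736694336), (80.03297424316406, 80.20818328857422), 98.5558853149414)
orange 677 ((533.895263671875, -81.2563705444336), (80.35404968261719, 81.61314392089844), 105.39506530761719)
flap 5216 ((633.1077270507812, -72.56254577636719), (67.2269287109375, 90.30879974365234), 4.975942611694336)
red 160 ((566.7392578125, -252.92201232910156), (1.0429761409759521, 79.61312103271484), 4.975379467010498)
rib 884 ((513.6817626953125, -252.71633911132812), (12.741278648376465, 61.68409729003906), 4.974952697753906)
knob [ 0.53008017 -0.07954861  0.095     ]
plate [ 0.49131095 -0.29651954  0.004     ]
plate [ 0.48357794 -0.21829765  0.004     ]
plate [ 0.59256174 -0.21151065  0.004     ]
plate [ 0.60044217 -0.28945134  0.004     ]
rib [ 0.51813844 -0.27980459  0.03      ]
rib [ 0.50835632 -0.21935434  0.03      ]
edge [ 0.59944039 -0.11948951  0.027     ]
edge [ 0.59175944 -0.03126948  0.027     ]
board [ 0.48890487 -0.13860596  0.012     ]
board [0.47108213 0.07676946 0.012     ]
```

```bash
python3 -m handwheel '[{"delta_pos":[0.08,0.42,0],"dr":[0,0,0]},{"delta_pos":[0,0,-0.9],"dr":[0,0,0]},{"delta_pos":[0,0,-0.9],"dr":[0,0,0]},{"delta_pos":[0,0,-0.9],"dr":[0,0,0]},{"delta_pos":[0,0,-0.9],"dr":[0,0,0]},{"delta_pos":[0,0,-0.9],"dr":[0,0,0]},{"delta_pos":[0,0,-0.9],"dr":[0,0,0]},{"delta_pos":[0,0,-0.5],"dr":[0,0,0]},{"delta_pos":[0,0,-0.4],"dr":[0,0,0]},{"delta_pos":[0,0,0],"dr":[0,0,0]}]'
python3 -m handwheel '[{"delta_pos":[0,0,0],"dr":[0,0,0]},{"delta_pos":[0,0,0],"dr":[0,0,0]},{"delta_pos":[0,0,0],"dr":[0,0,0]},{"delta_pos":[0,0,0],"dr":[0,0,0]},{"delta_pos":[0,0,0],"dr":[0,0,0]},{"delta_pos":[0,0,0],"dr":[0,0,0]},{"delta_pos":[0,0,0],"dr":[0,0,0]}]' 1 15
```

```text
t: 4.2
eef_pos: [0.5297, -0.0789, 0.0553]
ee_rot: [-3.141, -0.002, -3.056]
force: [-0.3, -0.6, 0.4]
width: 0.0878
gripper_force: 0.0
t: 4.9
eef_pos: [0.5309, -0.079, 0.0571]
ee_rot: [-3.141, 0.001, -3.055]
force: [-0.9, -0.8, 5.3]
width: 0.0583
gripper_force: 15.0
```

```bash
python3 -m handwheel '[{"delta_pos":[-0.02,0.2,0],"dr":[0,0,0]},{"delta_pos":[-0.02,0.2,0],"dr":[0,0,0]},{"delta_pos":[-0.02,0.2,0],"dr":[0,0,0]},{"delta_pos":[-0.02,0.25,0],"dr":[0,0,0]},{"delta_pos":[-0.02,0.25,0],"dr":[0,0,0]},{"delta_pos":[-0.02,0.25,0],"dr":[0,0,0]},{"delta_pos":[-0.02,0.25,0],"dr":[0,0,0]},{"delta_pos":[-0.02,0.25,0],"dr":[0,0,0]},{"delta_pos":[-0.02,0.25,0],"dr":[0,0,0]},{"delta_pos":[-0.02,0.25,0],"dr":[0,0,0]}]'
python3 -m handwheel '[{"delta_pos":[-0.01,0.3,0],"dr":[0,0,0]},{"delta_pos":[-0.01,0.3,0],"dr":[0,0,0]},{"delta_pos":[0,0.3,0],"dr":[0,0,0]},{"delta_pos":[0,0.3,0],"dr":[0,0,0]},{"delta_pos":[0,0,0],"dr":[0,0,0]},{"delta_pos":[0,0,0],"dr":[0,0,0]}]'
python3 - <<'E'
from h import *
c=calibration("wrist"); f=grab_frame("wrist"); cv2.imwrite("pics/w2.png",f[:,:,::-1])
f=grab_frame("top");cv2.imwrite("pics/t2.png",cv2.resize(f[170:310,200:360,::-1],None,fx=4,fy=4)); marks("top",Q[2:4])
E
```

```text
t: 5.9
eef_pos: [0.525, -0.0085, 0.0571]
ee_rot: [-3.141, 0.001, -3.055]
force: [-0.3, -3.7, 5.6]
width: 0.0586
gripper_force: 15.0
t: 6.5
eef_pos: [0.5243, 0.0283, 0.057]
ee_rot: [3.141, 0.001, -3.055]
force: [-2.2, 2.1, 6.6]
width: 0.0585
gripper_force: 15.0
top green_ring 0.76 [253.3 266.1] [0.5211 0.0282 0.012 ]
top jar_center 0.48 [252.6 260.5] [0.5245 0.025  0.055 ]
```

View pics/w2.png

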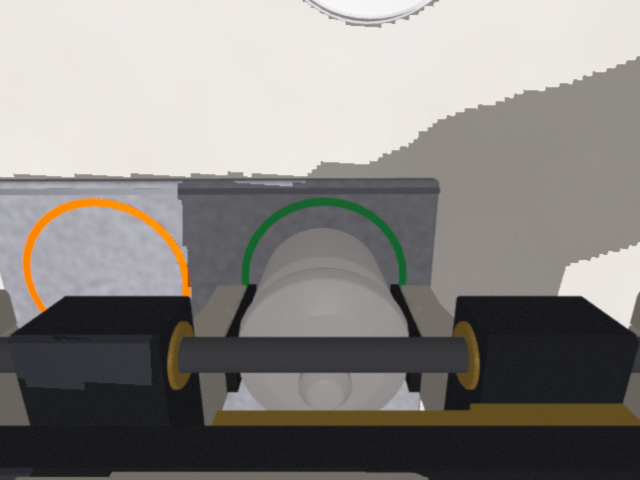

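```bash
python3 -m handwheel '[{"delta_pos":[0,0,0],"dr":[0,0,0]},{"delta_pos":[0,0,0],"dr":[0,0,0]},{"delta_pos":[0,0,0],"dr":[0,0,0]},{"delta_pos":[0,0,0],"dr":[0,0,0]},{"delta_pos":[0,0,0],"dr":[0,0,0]},{"delta_pos":[0,0,0.5],"dr":[0,0,0]},{"delta_pos":[0,0,0.9],"dr":[0,0,0]},{"delta_pos":[0,0,0.9],"dr":[0,0,0]},{"delta_pos":[0,0,0.9],"dr":[0,0,0]},{"delta_pos":[0,0,0.9],"dr":[0,0,0]}]' -1
python3 -m handwheel '[{"delta_pos":[0,-0.9,0.2],"dr":[0,0,0]},{"delta_pos":[0,-1,0],"dr":[0,0,0]},{"delta_pos":[0,-1,0],"dr":[0,0,0]},{"delta_pos":[0,-1,0],"dr":[0,0,0]},{"delta_pos":[0,-1,0],"dr":[0,0,0]},{"delta_pos":[0,-1,0],"dr":[0,0,0]},{"delta_pos":[0,-1,0],"dr":[0,0,0]},{"delta_pos":[-0.2,-1,0],"dr":[0,0,0]},{"delta_pos":[0,-0.6,0],"dr":[0,0,0]},{"delta_pos":[0,0,0],"dr":[0,0,0]}]'
python3 - <<'E'
from h import *
c=calibration("wrist"); np.save("w3.npy",np.array(c["extrinsics"])); f=grab_frame("wrist"); cv2.imwrite("pics/w3.png",f[:,:,::-1]); marks("wrist",Q[2:6])
f=grab_frame("top");cv2.imwrite("pics/t3.png",cv2.resize(f[170:310,200:360,::-1],None,fx=4,fy=4)); marks("top",Q[2:4])
s=get_state(); print(s["eef_pos"],s["ee_rot"])
E
```

```text
t: 7.7
eef_pos: [0.5237, 0.0275, 0.1806]
ee_rot: [-3.142, -0.0, -3.056]
force: [0.5, 0.7, 0.2]
width: 0.0878
gripper_force: 0.0
t: 8.7
eef_pos: [0.5175, -0.2293, 0.1852]
ee_rot: [-3.142, -0.001, -3.058]
force: [-0.2, -0.5, -0.1]
width: 0.0875
gripper_force: 0.0
wrist apron_grip 0.71 [291.  216.3] [ 0.5181 -0.2546  0.018 ]
wrist apron_front 0.77 [293.1 297. ] [ 0.5984 -0.2494  0.    ]
[ 0.51810214 -0.22674145  0.18566595] [ 3.14158990e+00  1.60717865e-04 -3.05457678e+00]
```

View pics/w3.png

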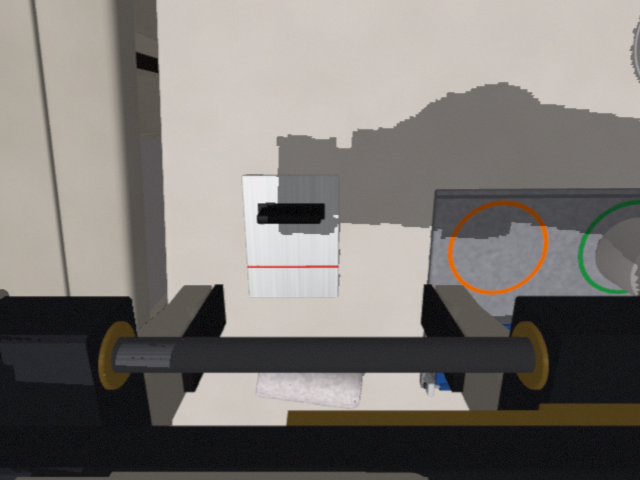

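View pics/t3.png

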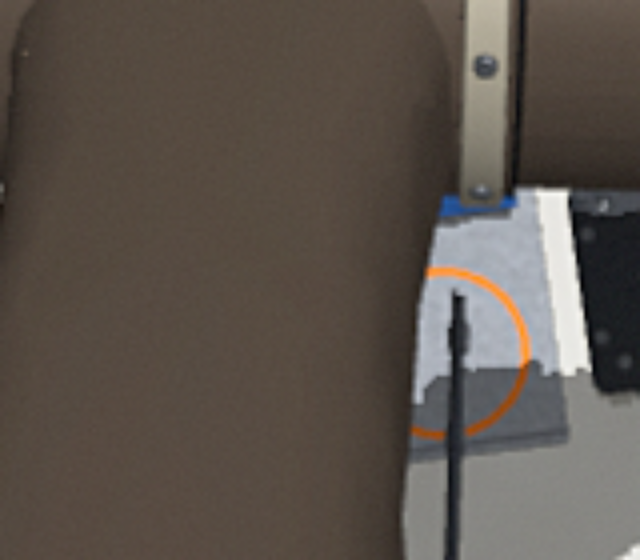

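```bash
python3 - <<'E'
from h import *
C=calibration("wrist"); C["extrinsics"]=np.load("w3.npy")
f=cv2.imread("pics/w3.png"); hsv=cv2.cvtColor(f,cv2.COLOR_BGR2HSV)
m=cv2.inRange(hsv,(0,80,60),(10,255,255)); m[:,:240]=0; m[:,345:]=0; m[:255]=0; m[280:]=0
v,u=np.nonzero(m); p=np.array([ray("wrist",(a,b),.004,C)[:2] for a,b in zip(u,v)],np.float32)*1000
print("red",cv2.minAreaRect(p), cv2.fitLine(p,cv2.DIST_L2,0,.01,.01).ravel())
for q in((244,176),(338,174.5),(338.5,297),(248.5,297.5)): print("plate",ray("wrist",q,.004,C)[:2])
for q in((258,222),(325,221),(258,206),(325,205)): print("ribtop/bot?",ray("wrist",q,.032,C)[:2],ray("wrist",q,.004,C)[:2])
g=grab_frame("scene"); cv2.imwrite("pics/s4.png",cv2.resize(g[200:340,200:400,::-1],None,fx=4,fy=4)); marks("scene",Q[2:4])
E
```

```text
red ((566.9382934570312, -252.58058166503906), (0.9421805739402771, 79.83927154541016), 4.751214981079102) [ 8.2839414e-02 -9.9656290e-01  5.6693726e+02 -2.5256842e+02]
plate [ 0.4909418  -0.29677364]
plate [ 0.48337154 -0.22038466]
plate [ 0.592931   -0.20958423]
plate [ 0.60013446 -0.29023746]
ribtop/bot? [ 0.5208831  -0.27992013] [ 0.52896252 -0.28407524]
ribtop/bot? [ 0.5158017  -0.22841255] [ 0.52339541 -0.22764419]
ribtop/bot? [ 0.50822329 -0.28034357] [ 0.51509259 -0.28453915]
ribtop/bot? [ 0.50321571 -0.2294761 ] [ 0.50960636 -0.2288094 ]
scene green_ring 0.72 [253.8 263.6] [0.5201 0.0267 0.012 ]
scene jar_center 0.6 [251.7 240.2] [0.5256 0.0325 0.055 ]
```

View pics/s4.png

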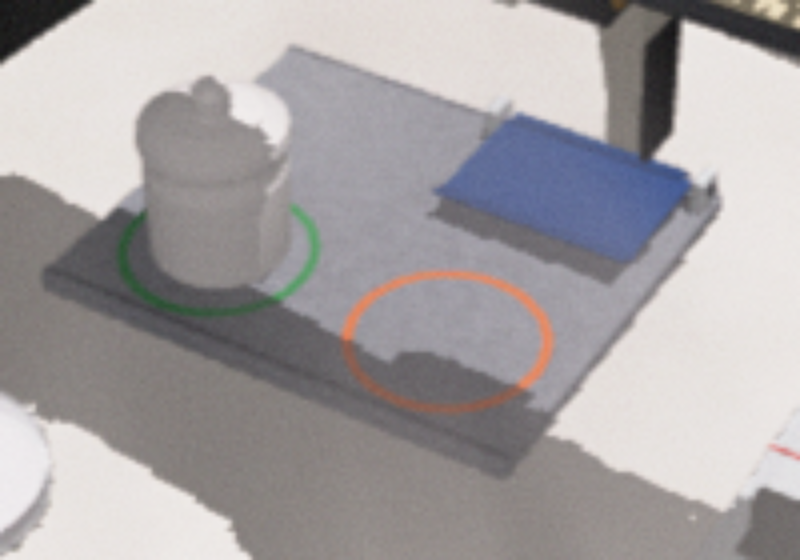

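```bash
python3 -m handwheel '[{"delta_pos":[0,-0.1,-0.2],"dr":[0,0,8.5]},{"delta_pos":[0,-0.1,-0.2],"dr":[0,0,8.5]},{"delta_pos":[0,-0.1,-0.2],"dr":[0,0,8.5]},{"delta_pos":[0,-0.1,-0.2],"dr":[0,0,8.5]},{"delta_pos":[0,-0.1,-0.2],"dr":[0,0,8.5]},{"delta_pos":[0,-0.1,-0.2],"dr":[0,0,8.5]},{"delta_pos":[0,-0.1,-0.2],"dr":[0,0,8.5]},{"delta_pos":[0,-0.1,-0.2],"dr":[0,0,8.5]},{"delta_pos":[0,-0.1,-0.2],"dr":[0,0,8.5]},{"delta_pos":[0,-0.1,-0.2],"dr":[0,0,8.5]}]'
python3 -m handwheel '[{"delta_pos":[0,0,-0.5],"dr":[0,0,4.8]},{"delta_pos":[0,0,-0.5],"dr":[0,0,0]},{"delta_pos":[0,0,-0.5],"dr":[0,0,0]},{"delta_pos":[0,0,0],"dr":[0,0,0]},{"delta_pos":[0,0,0],"dr":[0,0,0]}]'
python3 -c "
from h import *
s=get_state();print(s['eef_pos'],s['ee_rot'],s['q'])"
```

```text
t: 10.25
eef_pos: [0.518, -0.2574, 0.1253]
ee_rot: [-3.142, -0.0, -1.566]
force: [0.3, 0.4, -0.0]
width: 0.0874
gripper_force: 0.0
t: 10.75
eef_pos: [0.518, -0.2574, 0.0807]
ee_rot: [3.141, -0.0, -1.488]
force: [0.1, -0.3, 0.5]
width: 0.0877
gripper_force: 0.0
[ 0.51802486 -0.25738342  0.08071893] [ 3.14105579e+00 -9.88972745e-05 -1.48794174e+00] [-1.23015081e-01  3.60639183e-01 -4.07113945e-01  2.86949143e-04
 -8.03548525e-01  2.05670404e-01]
```

```bash
python3 -m handwheel '[{"delta_pos":[-0.03,0.02,-0.6],"dr":[0,0,0]},{"delta_pos":[0,0,-0.6],"dr":[0,0,0]},{"delta_pos":[0,0,-0.4],"dr":[0,0,0]},{"delta_pos":[0,0,-0.22],"dr":[0,0,0]},{"delta_pos":[0,0,0],"dr":[0,0,0]},{"delta_pos":[0,0,0],"dr":[0,0,0]}]'
python3 -m handwheel '[{"delta_pos":[0,0,0],"dr":[0,0,0]},{"delta_pos":[0,0,0],"dr":[0,0,0]},{"delta_pos":[0,0,0],"dr":[0,0,0]},{"delta_pos":[0,0,0],"dr":[0,0,0]},{"delta_pos":[0,0,0],"dr":[0,0,0]},{"delta_pos":[0,0,0],"dr":[0,0,0]},{"delta_pos":[0,0,0],"dr":[0,0,0]},{"delta_pos":[0,0,0],"dr":[0,0,0]},{"delta_pos":[0,0,0],"dr":[0,0,0]}]' 1 40
```

```text
t: 11.35
eef_pos: [0.5175, -0.2569, 0.0265]
ee_rot: [-3.141, -0.0, -1.488]
force: [-0.6, 0.6, -0.0]
width: 0.0875
gripper_force: 0.0
t: 12.25
eef_pos: [0.517, -0.2568, 0.0259]
ee_rot: [3.142, -0.0, -1.488]
force: [-0.3, -0.2, 0.1]
width: 0.0213
gripper_force: 0.0
```

```bash
python3 -m handwheel '[{"delta_pos":[0,0,0],"dr":[0,0,0]},{"delta_pos":[0,0,0],"dr":[0,0,0]},{"delta_pos":[0,0,0],"dr":[0,0,0]},{"delta_pos":[0,0,0],"dr":[0,0,0]}]'
python3 -m handwheel '[{"delta_pos":[0,0,0.2],"dr":[0,0,0]},{"delta_pos":[0,0,0.4],"dr":[0,0,0]},{"delta_pos":[-0.1,0,0.4],"dr":[0,0,0]},{"delta_pos":[-0.2,0,0.2],"dr":[0,0,0]},{"delta_pos":[-0.15,0,0],"dr":[0,0,0]},{"delta_pos":[0,0.4,0],"dr":[0,0,0]},{"delta_pos":[0,0.6,0],"dr":[0,0,0]},{"delta_pos":[0,0.6,0],"dr":[0,0,0]},{"delta_pos":[0,0.6,0],"dr":[0,0,0]},{"delta_pos":[0,0.6,0],"dr":[0,0,0]}]'
```

```text
t: 12.65
eef_pos: [0.517, -0.2568, 0.0259]
ee_rot: [3.142, -0.0, -1.488]
force: [-1.0, 0.3, 0.1]
width: 0.0076
gripper_force: 40.0
t: 13.65
eef_pos: [0.5029, -0.1716, 0.0616]
ee_rot: [3.141, 0.0, -1.488]
force: [0.1, 0.8, -0.6]
width: 0.0075
gripper_force: 40.0
```

```bash
python3 -m handwheel '[{"delta_pos":[0,0.6,0],"dr":[0,0,0.25]},{"delta_pos":[0,0.6,0],"dr":[0,0,0]},{"delta_pos":[0,0.6,0],"dr":[0,0,0]},{"delta_pos":[0,0.6,0],"dr":[0,0,0]},{"delta_pos":[0,0.4,0],"dr":[0,0,0]},{"delta_pos":[0,0.13,0],"dr":[0,0,0]},{"delta_pos":[0,0,-0.3],"dr":[0,0,0]},{"delta_pos":[0,0,-0.3],"dr":[0,0,0]},{"delta_pos":[0,0,0],"dr":[0,0,0]},{"delta_pos":[0,0,0],"dr":[0,0,0]}]'
python3 - <<'E'
from h import *
a=grab_frame("top")[:,:,::-1]; cv2.imwrite("pics/t5f.png",a); marks("top",Q[1:2]+[("apron_front",.02)])
b=grab_frame("scene")[:,:,::-1];cv2.imwrite("pics/s5f.png",b); marks("scene",Q[1:2]+[("apron_front",.02)])
c=calibration("wrist"); np.save("w5.npy",np.array(c["extrinsics"])); w=grab_frame("wrist")[:,:,::-1]; cv2.imwrite("pics/w5.png",w); marks("wrist",Q[1:2]+[("apron_front",.02)])
print(get_state()["eef_pos"],get_state()["force"])
r=lambda i:cv2.resize(i,(400,300))
cv2.imwrite("pics/m5.png",np.vstack([np.hstack([r(a[180:300,220:380]),r(b[215:335,240:400])]),np.hstack([r(w),r(w[200:440,200:520])])]))
E
```

```text
t: 14.65
eef_pos: [0.5031, -0.0855, 0.0433]
ee_rot: [3.14, -0.0, -1.485]
force: [-0.5, -0.6, -0.2]
width: 0.0072
gripper_force: 40.0
scene flap_edge 0.76 [334.3 260.2] [ 0.6052 -0.0766  0.012 ]
scene apron_front 0.7 [326.7 263.1] [ 0.5837 -0.0759  0.02  ]
wrist flap_edge 0.78 [117.1 292.3] [ 0.602  -0.0758  0.012 ]
wrist apron_front 0.98 [149.4 298.2] [ 0.5831 -0.0783  0.02  ]
[ 0.50363904 -0.08490067  0.04413719] [-0.48218375 -0.61241117 -0.72960787]
```

View pics/m5.png

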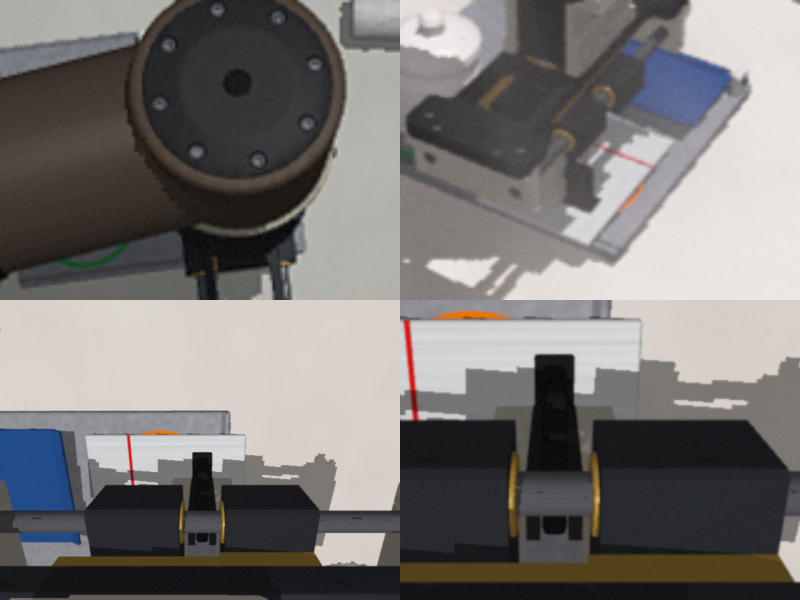

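```bash
python3 -m handwheel '[{"delta_pos":[0,0,-0.1],"dr":[0,0,0]},{"delta_pos":[0,0,-0.08],"dr":[0,0,0]},{"delta_pos":[0,0,-0.04],"dr":[0,0,0]},{"delta_pos":[0,0,0],"dr":[0,0,0]}]'
python3 - <<'E'
from h import *
C=calibration("wrist"); C["extrinsics"]=np.load("w5.npy")
hsv=cv2.cvtColor(cv2.imread("pics/w5.png"),cv2.COLOR_BGR2HSV)
m=cv2.inRange(hsv,(105,120,20),(125,255,255)); red=cv2.inRange(hsv,(0,120,60),(8,255,255))
for r in range(205,390,20):
    print(r,[np.nonzero(m[r])[0][[0,-1]] if m[r].any() else None],[np.nonzero(red[r])[0][[0,-1]] if red[r].any() else None])
v,u=np.nonzero(red); sel=u<260;v,u=v[sel],u[sel]; p=np.array([ray("wrist",(a,b),.022,C)[:2] for a,b in zip(u,v)],np.float32)*1000
print(cv2.fitLine(p,cv2.DIST_L2,0,.01,.01).ravel())
print("plate side",[ray("wrist",q,.022,C)[:2] for q in((138,217),(391,217))])
E
```

```text
t: 15.5
eef_pos: [0.5035, -0.0849, 0.0379]
ee_rot: [3.141, -0.0, -1.483]
force: [-3.8, 0.3, 9.0]
width: 0.0081
gripper_force: 40.0
205 [None] [None]
225 [array([ 0, 99])] [array([204, 207])]
245 [array([  0, 103])] [array([206, 209])]
265 [array([  0, 106])] [array([208, 211])]
285 [array([  0, 110])] [array([210, 213])]
305 [array([ 13, 113])] [None]
325 [array([ 17, 117])] [None]
345 [None] [None]
365 [None] [None]
385 [array([ 34, 127])] [None]
[ 8.5874356e-02 -9.9630600e-01  5.5552429e+02 -1.0266458e+02]
plate side [array([ 0.58534909, -0.11739428]), array([ 0.47818147, -0.12664431])]
```

```bash
python3 -m handwheel '[{"delta_pos":[0,0,0.02],"dr":[0,0,0]},{"delta_pos":[0.1,0.01,0],"dr":[0,0,0]},{"delta_pos":[0.15,0.02,0],"dr":[0,0,0]},{"delta_pos":[0.15,0.02,0],"dr":[0,0,0]},{"delta_pos":[0.15,0.02,0],"dr":[0,0,0]},{"delta_pos":[0.15,0.02,0],"dr":[0,0,0]},{"delta_pos":[0.1,0.01,0],"dr":[0,0,0]},{"delta_pos":[0,0,0],"dr":[0,0,0]}]'
python3 - <<'E'
from h import *
c=calibration("wrist"); np.save("w6.npy",np.array(c["extrinsics"])); w=grab_frame("wrist")[:,:,::-1]; cv2.imwrite("pics/w6.png",w)
b=grab_frame("scene")[:,:,::-1]
s=get_state();print(s["eef_pos"],s["ee_rot"],s["force"])
r=lambda i:cv2.resize(i,(400,300))
cv2.imwrite("pics/m6.png",np.hstack([r(w[180:420,0:320]),r(b[215:335,240:400])]))
E
```

```text
t: 16.3
eef_pos: [0.5285, -0.0818, 0.0379]
ee_rot: [-3.141, -0.0, -1.484]
force: [0.7, -0.5, 0.1]
width: 0.0077
gripper_force: 40.0
[ 0.5281364  -0.08175588  0.03794748] [-3.14059756e+00  8.30428934e-05 -1.48381692e+00] [0.15292315 0.9061292  0.1198535 ]
```

View pics/m6.png

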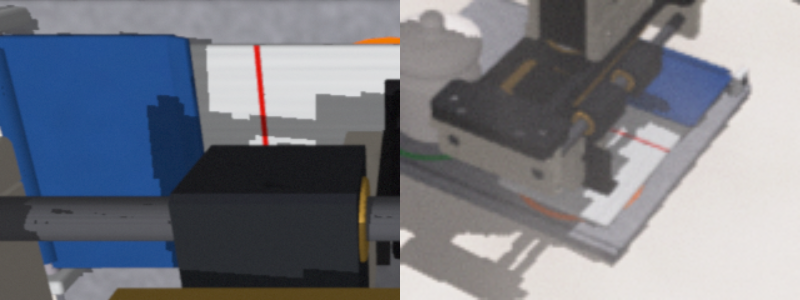

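```bash
python3 - <<'E'
from h import *
C=calibration("wrist"); E=np.load("w6.npy"); C["extrinsics"]=E
print("cam",-E[:3,:3].T@E[:3,3])
hsv=cv2.cvtColor(cv2.imread("pics/w6.png"),cv2.COLOR_BGR2HSV)
m=cv2.inRange(hsv,(105,120,20),(125,255,255)); red=cv2.inRange(hsv,(0,120,60),(8,255,255)); red[:,260:]=0
for r in (220,240,260,280):
    b=np.nonzero(m[r])[0][-1]; q=np.nonzero(red[r])[0].mean() if red[r].any() else np.nan
    print(r,b,q,"lip@.031",ray("wrist",(b,r),.031,C)[:2],"@.024",ray("wrist",(b,r),.024,C)[:2],"red",ray("wrist",(q,r),.016,C)[:2])
    print("  white start",[ (x,hsv[r,x].tolist()) for x in range(b,b+24,3)])
print("front",ray("wrist",(166,225),.016,C)[:2])
marks("wrist",[("flap_edge",.012),("apron_front",.012),("apron_grip",.03)])
E
```

```text
cam [ 0.5352475  -0.16318659  0.17759232]
220 151 205.5 lip@.031 [ 0.59813657 -0.11797519] @.024 [ 0.60113962 -0.11581628] red [ 0.58145449 -0.11535606]
  white start [(151, [109, 159, 85]), (154, [120, 2, 120]), (157, [100, 6, 121]), (160, [120, 4, 124]), (163, [105, 4, 124]), (166, [100, 4, 217]), (169, [113, 5, 220]), (172, [105, 2, 219])]
240 154 207.0 lip@.031 [ 0.597322   -0.10989448] @.024 [ 0.60028615 -0.10734971] red [ 0.58083333 -0.10642571]
  white start [(154, [110, 134, 84]), (157, [120, 2, 121]), (160, [140, 6, 122]), (163, [105, 4, 121]), (166, [120, 3, 176]), (169, [110, 4, 218]), (172, [120, 1, 218]), (175, [135, 2, 219])]
260 156 208.5 lip@.031 [ 0.59687829 -0.10151654] @.024 [ 0.59982126 -0.0985717 ] red [ 0.58019197 -0.09720501]
  white start [(156, [108, 183, 88]), (159, [113, 8, 122]), (162, [120, 2, 121]), (165, [120, 2, 121]), (168, [135, 2, 214]), (171, [120, 1, 217]), (174, [120, 1, 218]), (177, [150, 1, 217])]
280 159 210.5 lip@.031 [ 0.59601601 -0.09289683] @.024 [ 0.59891779 -0.08954039] red [ 0.57930686 -0.08769893]
  white start [(159, [108, 168, 70]), (162, [105, 4, 120]), (165, [113, 8, 122]), (168, [80, 6, 121]), (171, [90, 4, 121]), (174, [100, 6, 121]), (177, [90, 4, 122]), (180, [120, 6, 122])]
front [ 0.59828095 -0.11167546]
wrist flap_edge 0.65 [165.6 298.2] [ 0.6009 -0.0748  0.012 ]
wrist apron_front 0.57 [152.7 298.3] [ 0.6068 -0.0742  0.012 ]
wrist apron_grip 0.66 [319.8 314.8] [ 0.5294 -0.0823  0.03  ]
```

```bash
python3 -m handwheel '[{"delta_pos":[0,0,-0.005],"dr":[0,0,0]},{"delta_pos":[0.15,0.013,0],"dr":[0,0,0]},{"delta_pos":[0.15,0.013,0],"dr":[0,0,0]},{"delta_pos":[0.15,0.013,0],"dr":[0,0,0]},{"delta_pos":[0.15,0.013,0],"dr":[0,0,0]},{"delta_pos":[0.15,0.013,0],"dr":[0,0,0]},{"delta_pos":[0.06,0.005,0],"dr":[0,0,0]},{"delta_pos":[0,0,-0.01],"dr":[0,0,0]},{"delta_pos":[0,0,0],"dr":[0,0,0]},{"delta_pos":[0,0,0],"dr":[0,0,0]}]'
cat > look.py <<'E'
from h import *
import sys
n=sys.argv[1]
C=calibration("wrist"); w=grab_frame("wrist")[:,:,::-1]; b=grab_frame("scene")[:,:,::-1]
s=get_state();print(s["eef_pos"],s["ee_rot"],s["force"],s["t"])
r=lambda i:cv2.resize(i,(400,300))
cv2.imwrite(f"pics/m{n}.png",np.hstack([r(w[180:420,0:320]),r(b[215:335,240:400])]))
hsv=cv2.cvtColor(w,cv2.COLOR_BGR2HSV)
m=cv2.inRange(hsv,(105,120,20),(125,255,255)); red=cv2.inRange(hsv,(0,120,60),(8,255,255)); red[:,260:]=0
for k in range(205,290,10):
    b=np.nonzero(m[k])[0][-1] if m[k].any() else 0; q=np.nonzero(red[k])[0].mean() if red[k].any() else np.nan
    print(k,b,q,"lip@.031",ray("wrist",(b,k),.031,C)[:2],"red",ray("wrist",(q,k),.016,C)[:2])
E
python3 look.py 7
```

```text
t: 17.55
eef_pos: [0.5521, -0.0799, 0.0379]
ee_rot: [-3.141, -0.0, -1.484]
force: [-2.6, -0.0, 6.9]
width: 0.0075
gripper_force: 40.0
[ 0.55216528 -0.07989638  0.03791322] [-3.14130539e+00 -1.98637248e-04 -1.48378556e+00] [-2.33388111 -0.54544431  6.58470133] 17.65
205 0 nan lip@.031 [ 0.67897469 -0.11710188] red [nan nan]
215 210 nan lip@.031 [ 0.59914039 -0.1200723 ] red [nan nan]
225 211 nan lip@.031 [ 0.59875154 -0.11609616] red [nan nan]
235 211 nan lip@.031 [ 0.59874566 -0.112023  ] red [nan nan]
245 212 nan lip@.031 [ 0.5983474  -0.10791846] red [nan nan]
255 213 nan lip@.031 [ 0.59794269 -0.10374752] red [nan nan]
265 214 nan lip@.031 [ 0.59753139 -0.09950855] red [nan nan]
275 215 nan lip@.031 [ 0.59711332 -0.09519988] red [nan nan]
285 216 nan lip@.031 [ 0.59668832 -0.09081976] red [nan nan]
```

View pics/m7.png

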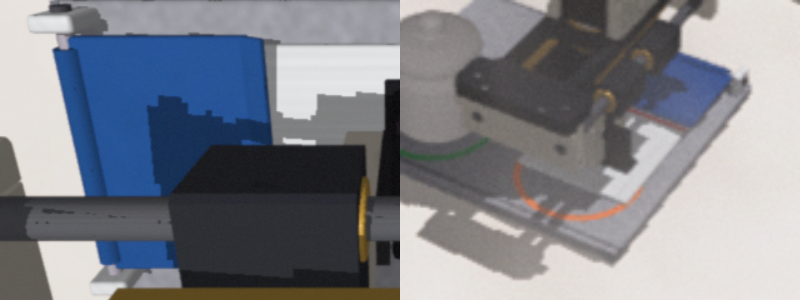

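```bash
python3 - <<'E'
from h import *
C=calibration("wrist"); w=grab_frame("wrist")
for r in(218,225,235): print(r,w[r,184:216,2].tolist())
for u in(196,198,200): print(u,ray("wrist",(u,220),.023,C)[:2])
print(get_state()["force"],get_state()["eef_pos"])
E
```

```text
218 [153, 153, 152, 152, 154, 153, 151, 151, 149, 146, 146, 144, 146, 145, 147, 147, 147, 144, 145, 145, 145, 147, 147, 139, 123, 107, 96, 105, 126, 126, 126, 127]
225 [151, 154, 153, 151, 153, 150, 153, 151, 149, 148, 143, 142, 143, 144, 144, 145, 144, 145, 145, 143, 145, 145, 147, 145, 136, 118, 104, 96, 114, 127, 128, 127]
235 [154, 151, 153, 152, 154, 151, 153, 152, 152, 151, 146, 142, 141, 140, 144, 143, 142, 144, 144, 144, 144, 143, 147, 145, 143, 135, 118, 102, 97, 113, 128, 130]
196 [ 0.60700453 -0.11522586]
198 [ 0.60619338 -0.11529616]
200 [ 0.60538224 -0.11536646]
[-2.41882204  0.1326308   7.45943849] [ 0.55215745 -0.07989823  0.03792841]
```

```bash
python3 -m handwheel '[{"delta_pos":[0.023,0.002,0],"dr":[0,0,0]},{"delta_pos":[0,0,0],"dr":[0,0,0]},{"delta_pos":[0,0,0],"dr":[0,0,0]},{"delta_pos":[0,0,0],"dr":[0,0,0]},{"delta_pos":[0,0,0],"dr":[0,0,0]}]'
python3 -c "
from h import *
s=get_state();print(s['eef_pos'],s['ee_rot'],s['force'])
print(job_done())"
```

```text
t: 18.2
eef_pos: [0.5522, -0.0799, 0.0379]
ee_rot: [3.141, -0.0, -1.484]
force: [-5.3, 0.7, 10.3]
width: 0.0071
gripper_force: 40.0
[ 0.55219574 -0.07987511  0.03791175] [ 3.14075334e+00 -1.76912899e-04 -1.48388002e+00] [-5.25586675  0.7451469  10.30057774]
the job is handed in; nothing more can be done
None
```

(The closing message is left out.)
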